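# Set a stop jig's gap with a gauge blade

### The job

Set the height of the jig's stop with the red-handled gauge: slide its blade flat into the slot under the blue bridge until the black line on the blade is level with the bridge's front face, and leave it there while you press the black knob down until the stop foot rests on the blade. Then draw the gauge out and lay it flat back on the grey mat, leaving the stop where it was set and the yellow gauge and the other things where they are.

Things in the scene. Friction and masses are not known exactly. Their poses are not given: they have to be found in the camera images.
- jig: Fixed. Grey plate, x -102..56, y +-46, 10 mm thick; on it from x = 0 (front face) to 44 mm a bridge 84 mm wide with blue top, 48 mm above the desk. Through it along x, at y = 0, a slot 24 mm wide, 24 mm high, floor = plate top, open at both ends, mouth edges rounded. The stop foot (18 mm disc) hangs at x = 20 mm. Origin at desk level below the front face's middle; x into the slot.
- jig_mouth (a point): Middle of the slot's mouth at floor level: on the plate's top (10 mm above the desk), in the bridge's front face. Axes as jig.
- stop_foot (a joint): Slide of the stop, m: 0 = foot 14 mm above the plate, grows as it goes down; the gap under the foot is 14 mm minus the value, travel 14 mm. Starts at 0 to 0.004, stays where it is left (about 2 N on the knob move it down). Reads about 0.010 with the foot resting on the red gauge's blade.
- stop_top (a point): Middle of the flat top of the round black knob (30 mm across, 14 mm tall) on the stop's rod, above the bridge; it moves with the stop and is 84 mm above the desk at joint value 0.
- gauge_red: Loose gauge, about 60 g: steel blade 20 mm wide, 4 mm thick, with a red upright grip 46 (x) x 16 (y) x 30 (z) mm at its rear, on one flat underside. Origin on the underside below the grip's middle; x along the blade, z up. Blade bare from x = 23 to its tip at 103 mm; black line 2 mm wide across it at x = 68 mm (35 mm from the tip). Grasp the grip across y.
- gauge_line (a point): The black line of the red gauge, on the blade's centre line, at its underside. Axes as gauge_red.
- gauge_yellow: The other gauge, to be left alone: same shape and origin, yellow grip, blade 8 mm thick.
- gauge_mat: Fixed grey mat 180 (x) x 160 (y) x 4 mm, on which both gauges lie at first. Origin at the centre of its underside.
- gear: Loose orange gear 46 mm across, 14 mm tall, to be left alone. Origin under its middle.
- tin: Loose grey round tin 54 mm across, 22 mm tall, to be left alone. Origin under its middle.
- glue: Loose upright glue stick 27 mm across, 92 mm tall, to be left alone. Origin under its middle.

How it is judged:
On the way, in this order (a step that is already met when the one before it is completed fails the run):
1. the red gauge's blade rests in the slot, flat, its black line level with the bridge's front face (within 4 mm), foot not yet lowered (x of gauge_line in the frame of jig_mouth between -0.004 and 0.004 m and y of gauge_line in the frame of jig_mouth between -0.006 and 0.006 m and z of gauge_line in the frame of jig_mouth between -0.003 and 0.004 m and angle between the x axis of gauge_red and the x axis of jig, either way round below 0.15 rad and linear speed of gauge_red below 0.01 m/s and value of joint stop_foot below 0.006 m), for 0.3 s.
2. the stop foot is pressed down onto the blade, which is still at the line (x of gauge_line in the frame of jig_mouth between -0.004 and 0.004 m and y of gauge_line in the frame of jig_mouth between -0.006 and 0.006 m and z of gauge_line in the frame of jig_mouth between -0.003 and 0.004 m and angle between the x axis of gauge_red and the x axis of jig, either way round below 0.15 rad and value of joint stop_foot between 0.0085 and 0.0115 m), for 0.2 s.
At the end, for the whole second after the job is handed in: The stop is set to the blade's thickness (gap under the foot 4 mm within 1.5 mm; joint 0.0085 to 0.0115), and the red gauge lies flat (within 0.1 rad) and at rest on the grey mat, the middle of its grip over the mat (value of joint stop_foot between 0.0085 and 0.0115 m and x of gauge_red in the frame of gauge_mat between -0.09 and 0.09 m and y of gauge_red in the frame of gauge_mat between -0.08 and 0.08 m and z of gauge_red in the frame of gauge_mat between 0 and 0.008 m and angle between gauge_red's own z axis and vertical below 0.1 rad and linear speed of gauge_red below 0.02 m/s); the robot touches nothing.
It fails at once if the yellow gauge was moved more than 20 mm (distance of gauge_yellow from where it was at the start of the episode above 0.02 m).
It fails at once if the orange gear was moved more than 20 mm (distance of gear from where it was at the start of the episode above 0.02 m).
It fails at once if the grey tin was moved more than 20 mm (distance of tin from where it was at the start of the episode above 0.02 m).
It fails at once if the glue stick was moved more than 20 mm (distance of glue from where it was at the start of the episode above 0.02 m).
It also fails if it takes over 64 s, if anything falls off the work surface, if the arm or the gripper's body presses on something with over 40 N, if the wrist force passes 120 N, or if a joint passes its speed limit or range.

### The arm

A 6-joint arm with a two-finger parallel gripper is mounted at the origin on a cart in front of the work surface, level with it; the furniture and walls round the work are solid. World frame = base frame: x ahead of the robot, y to its left, z up, the work surface at z = 0. Lengths are in m, angles in rad, forces in N, time in s.
With the tool pointing down it reaches from about 0.3 to 0.825 m from the base axis. Payload 5.4 kg.
Tool frame: the origin (TCP) lies at the very end of the fingers, on their centre line; the grasp point (between the pads) lies 19 mm behind it; z points along the fingers, y is the line along which they close (so a half turn about z gives the same grasp; the last joint's range is limited). The gripper opens to 92 mm and grips with 3 to 60 N. Pads are 20 mm wide; open, the fingers measure 128 mm over their backs; the gripper's body (75 mm by 189 mm) begins 69 mm behind the grasp point.
Start: joints at [-1.319, 0.158, 1.597, -0, 1.386, -0.21], TCP at [0.256, -0.515, 0.215] pointing down, gripper open.
Joint ranges: [-2.91, 2.91], [-0.94, 2.29], [0.18, 2.7], [-1.29, 4.43], [0.17, 2.64], [-3, 3]. Speed limits (rad/s): [2.57, 2.57, 3.14, 3.14, 3.14, 3.14].

### API

Orientations are given as a rotation vector (axis times angle).
In Python, from workcell import bot gives the robot as it stands. Calls block until the motion is done:
- bot.goto(position, orientation): joint-space move of the TCP to a pose.
- bot.line_to(position, rot=None, max_speed=0.15): straight line of the TCP; rot=None keeps the orientation; max_speed is the mean speed in m/s.
- bot.set_joints(angles): joint-space move.
- bot.set_gripper(opening, newtons=None): opening from 0.0 (shut) to 1.0 (fully open); newtons is the grip in N (None keeps the last); returns when the fingers have stopped.
- bot.hold(seconds).
- bot.inverse_kinematics(position, orientation): joint angles nearest the present ones, or None.
- bot.read_camera(name): name is "side" or "top" or "wrist"; returns a dict with "pixels" (480x640x3 uint8, blue, green, red), "fx", "fy", "cx", "cy" (pixels), "R" (3x3) and "t" (3): a world point X has camera coordinates R X + t. Camera axes: x right, y down, z forward; pixel columns grow to the right and rows downward; lengths in m; the calibration is good to about 2 mm. A picture is of the moment at which its call begins. There is no depth.
A pose or a line that the arm cannot do raises bot.MotionError and nothing moves.
- bot.job_done(): hands the job in; it is judged then, once.
Readings, each from a call of its own:
- bot.current_clock(): time.
- bot.current_joints(): joint angles.
- bot.current_joint_vel(): joint speeds.
- bot.current_effort(): joint torques, N m.
- bot.current_ee_pos(): TCP position.
- bot.current_tool_rot(): TCP orientation.
- bot.current_contact_force(): force on the tool from outside, world axes, zero at the start.
- bot.current_ft_torque(): the same for the moment, N m.
- bot.current_opening(): opening from 0.0 (shut) to 1.0 (fully open).
- bot.current_grip_force(): force on a finger pad.
Only numpy, scipy, OpenCV 4.12 (cv2) and the standard library are available. Lean on these libraries where they do the work, as an engineer would, in place of code of your own. Each camera call takes 0.05 s, during which the arm holds its last target. There are 200 camera calls.

## Working session

There is one attempt and no reset: what is moved stays moved. The work goes in short steps, each a Python script; the robot and the scene stay as the last script left them, time stands still between calls to the robot, and variables do not carry over. Pictures are saved under pics/ and viewed, at most 10 in all, crops included, and the job is handed in when it is done.

```bash
mkdir -p pics; ls; python3 - <<'E'
from workcell import bot
import cv2,numpy as np
for n in("top","side"):
    c=bot.read_camera(n); cv2.imwrite(f"pics/{n}0.png",c["pixels"])
    print(n,c["fx"],c["cx"],c["cy"],np.round(c["R"],3).tolist(),np.round(c["t"],3).tolist())
E
```

```text
pics
top 501.8223454583416 322.71772492650996 232.6511505315114 [[-0.012, -1.0, -0.001], [-0.993, 0.012, -0.117], [0.117, -0.0, -0.993]] [0.136, 0.582, 0.916]
side 609.8169361732895 304.5612739745251 237.37798662567423 [[0.998, -0.056, 0.003], [-0.024, -0.464, -0.886], [0.051, 0.884, -0.464]] [-0.579, 0.128, 0.792]
```

View pics/top0.png

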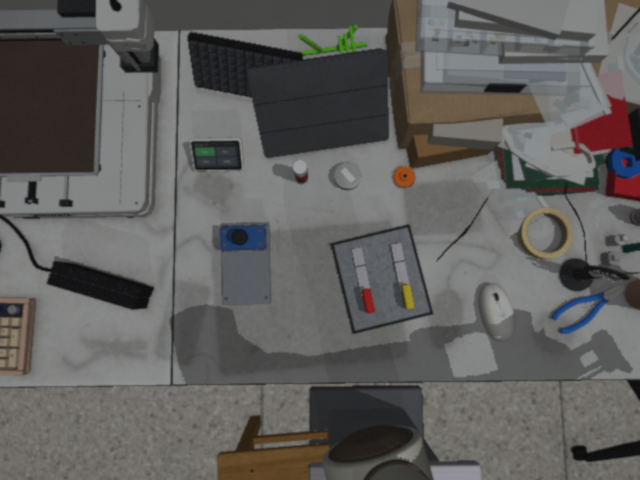

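View pics/side0.png

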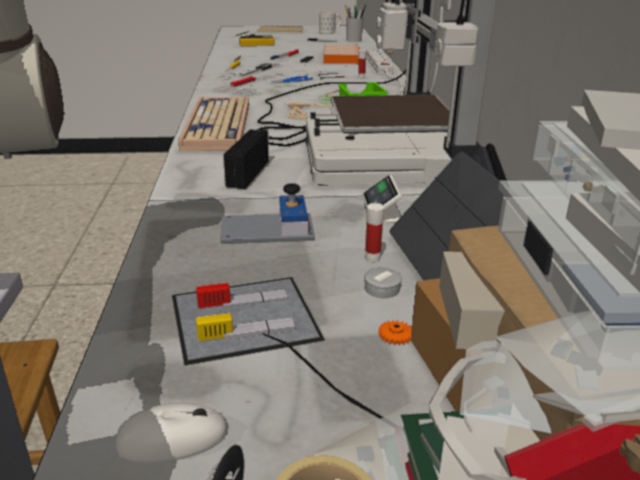

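The top view shows the red grip at (367,300) with its blade running up to (359,250). The yellow gauge is at (406,297), the jig's blue bridge at (243,237) with the knob at (240,237), and its plate runs down to row 303. The side view shows the same layout: red grip (213,295), bridge (293,208), glue stick (374,235). Next I'll get coarse positions, then look from the wrist camera.

```bash
cat > h.py <<'E'
from workcell import bot
import cv2,numpy as np
from scipy.spatial.transform import Rotation as Ro
def ray(c,p):
    d=c["R"].T@np.array([(p[0]-c["cx"])/c["fx"],(p[1]-c["cy"])/c["fy"],1.]); return -c["R"].T@c["t"],d
def onz(c,p,z):
    o,d=ray(c,p); return o+d*(z-o[2])/d[2]
def proj(c,X):
    q=c["R"]@np.asarray(X)+c["t"]; return np.array([c["fx"]*q[0]/q[2]+c["cx"],c["fy"]*q[1]/q[2]+c["cy"]])
def tri(obs):
    A=0;b=0;L=[]
    for c,p in obs:
        o,d=ray(c,p);d=d/np.linalg.norm(d);P=np.eye(3)-np.outer(d,d);A=A+P;b=b+P@o;L.append((o,P))
    X=np.linalg.solve(A,b); return X,max(np.linalg.norm(P@(X-o)) for o,P in L)
R_={"red":[((0,150,70),(6,255,255)),((174,150,70),(180,255,255))],"yellow":[((22,150,90),(33,255,255))],
 "blue":[((105,120,60),(122,255,255))],"orange":[((7,180,150),(15,255,255))]}
def mask(img,col):
    h=cv2.cvtColor(img,cv2.COLOR_BGR2HSV); return sum(cv2.inRange(h,a,b) for a,b in R_[col])
def blobs(img,col,amin=60):
    m=mask(img,col); cs=[k for k in cv2.findContours(m,cv2.RETR_EXTERNAL,cv2.CHAIN_APPROX_NONE)[0] if cv2.contourArea(k)>amin]
    return sorted(cs,key=cv2.contourArea,reverse=True)
def down(yaw): # tool z down, tool y along (yaw+90deg) up to half turn
    return (Ro.from_euler("z",yaw)*Ro.from_euler("x",np.pi)).as_rotvec()
E
python3 - <<'E'
from h import *
t=bot.read_camera("top");s=bot.read_camera("side")
for col,z in(("red",.034),("yellow",.034),("blue",.048),("orange",.014)):
    for n,c in(("top",t),("side",s)):
        for k in blobs(c["pixels"],col)[:4]:
            r=cv2.minAreaRect(k); print(col,n,np.round(r[0],1),np.round(r[1],1),round(r[2]),np.round(onz(c,r[0],z),3))
print(tri([(t,(240,237)),(s,(292,187))]), [np.round(onz(t,p,.004),3) for p in((331,244),(409,226),(432,313),(354,332))])
print(bot.current_tool_rot(), down(0))
E
```

```text
red top [599.7 124.4] [51.3 58. ] 81 [ 0.789 -0.412  0.034]
red top [626.3 185.5] [26.4 22. ] 2 [ 0.668 -0.454  0.034]
red top [367.9 300.8] [23.1  8. ] 79 [0.455 0.046 0.034]
red side [572.  451.5] [ 55. 134.] 90 [ 0.819 -0.269  0.034]
red side [213.2 295. ] [21.3 33.4] 83 [0.458 0.022 0.034]
red side [373.3 238.3] [14.  27.9] 3 [0.698 0.173 0.034]
yellow top [407.7 296.2] [23.7  7.6] 79 [ 0.463 -0.029  0.034]
yellow side [214.3 326.6] [23.5 35.6] 82 [ 0.465 -0.05   0.034]
yellow side [257.  41.] [ 6. 32.] 90 [0.493 1.928 0.034]
blue top [242.5 237.5] [23. 43.] 90 [0.575 0.278 0.048]
blue top [625. 163.] [28. 28.] 90 [ 0.708 -0.446  0.048]
blue top [580.7 310.6] [27.3 56.2] 60 [ 0.433 -0.342  0.048]
blue side [293.1 208.5] [24.2 25.4] 87 [0.575 0.261 0.048]
orange top [404.  176.1] [16.2 16.6] 37 [ 0.696 -0.032  0.014]
orange side [395.  331.8] [31.8 20.4] 11 [ 0.693 -0.046  0.014]
orange side [340.5  58.5] [ 7. 33.] 90 [0.809 1.662 0.014]
(array([0.57316437, 0.27753813, 0.08025096]), np.float64(0.000557394551874075)) [array([0.565, 0.113, 0.004]), array([ 0.599, -0.04 ,  0.004]), array([ 0.43 , -0.079,  0.004]), array([0.396, 0.071, 0.004])]
[-3.05711499e+00 -7.18658914e-01  8.66552717e-06] [3.14159265 0.         0.        ]
```

```bash
python3 - <<'E'
from h import *
p=bot.current_ee_pos(); bot.line_to([p[0],p[1],.33],max_speed=.25)
for yaw in(.18,.18+np.pi,.18-np.pi,):
    q=bot.inverse_kinematics([.48,.05,.3],down(yaw)); print(yaw,None if q is None else np.round(q,2))
bot.goto([.46,.05,.3],down(.18))
c=bot.read_camera("wrist"); cv2.imwrite("pics/w1.png",c["pixels"])
print(bot.current_clock(),np.round(-c["R"].T@c["t"],3),np.round(c["R"],2).tolist(),c["fx"])
for X in((.455,.046,.034),(.575,.278,.048)): print(proj(c,X))
E
```

```text
0.18 [-0.15 -0.13  1.72 -0.    1.55  1.24]
3.3215926535897933 [-0.15 -0.13  1.72  0.    1.55 -1.9 ]
-2.961592653589793 [-0.15 -0.13  1.72  0.    1.55 -1.9 ]
3.0083 [0.536 0.063 0.469] [[0.18, -0.98, -0.0], [-0.95, -0.17, 0.27], [-0.26, -0.05, -0.96]] 336.37328819182585
[329.09281064 215.19985805]
[148.6885122   80.11835997]
```

View pics/w1.png

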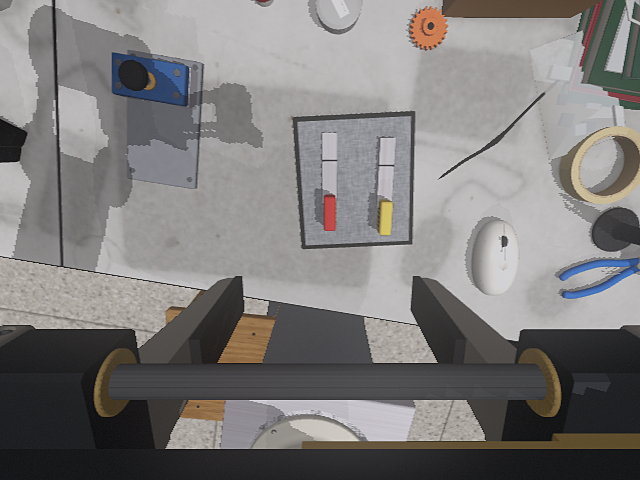

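The wrist camera sees everything: red gauge with blade (330,145) to grip (330,213) and line at row 160, yellow at (386,175), jig bridge (150,80), with the TCP just below the image centre. Next I'll take two close wrist views each of gauge and jig.

```bash
cat >> h.py <<'E'
def pieces(c,X,yaw,zt=.008,dbg=None):
    """bright blade pieces near gauge origin X -> contours' rects"""
    e=np.array([np.cos(yaw),np.sin(yaw),0]);n=np.array([-e[1],e[0],0]);X=np.array([X[0],X[1],zt])
    poly=np.array([proj(c,X+e*a+n*b) for a,b in((.030,.016),(.112,.016),(.112,-.016),(.030,-.016))]).astype(np.int32)
    roi=np.zeros(c["pixels"].shape[:2],np.uint8);cv2.fillPoly(roi,[poly],255)
    g=cv2.cvtColor(c["pixels"],cv2.COLOR_BGR2GRAY)
    th,_=cv2.threshold(g[roi>0],0,255,cv2.THRESH_OTSU)
    m=((g>th)&(roi>0)).astype(np.uint8)*255
    ks=[k for k in cv2.findContours(m,cv2.RETR_EXTERNAL,cv2.CHAIN_APPROX_NONE)[0] if cv2.contourArea(k)>60]
    return [cv2.minAreaRect(k) for k in sorted(ks,key=cv2.contourArea,reverse=True)[:2]],th
def near(c,col,X):
    p=proj(c,X); return min(blobs(c["pixels"],col),key=lambda k:np.linalg.norm(np.array(cv2.minAreaRect(k)[0])-p))
def bluecorners(c,X):
    b=cv2.boxPoints(cv2.minAreaRect(near(c,"blue",X)))
    q=np.array([onz(c,p,.048) for p in b])
    o=[np.argmin(q@np.array([sx,sy,0])) for sx,sy in((1,1),(1,-1),(-1,1),(-1,-1))]
    return b[o],q[o]  # front-right, front-left, back-right, back-left
E
python3 - <<'E'
from h import *
import pickle
G=[];J=[]
for x,y in((.43,.03),(.40,.06)):
    bot.goto([x,y,.17],down(.18)); bot.hold(.2); G.append(bot.read_camera("wrist"))
bot.line_to([.43,.06,.25],max_speed=.3)
for x,y in((.46,.25),(.46,.31)):
    bot.goto([x,y,.20],down(0)); bot.hold(.2); J.append(bot.read_camera("wrist"))
pickle.dump((G,J),open("gj.pkl","wb"))
cv2.imwrite("pics/gj.png",cv2.resize(np.hstack([G[0]["pixels"],J[0]["pixels"]]),None,fx=.62,fy=.62,interpolation=cv2.INTER_AREA)); print(bot.current_clock())
obs=[];C=[]
for c in G:
    r=cv2.minAreaRect(near(c,"red",(.455,.046,.034))); print("red",r,onz(c,r[0],.034)); obs.append((c,r[0]))
    P,th=pieces(c,(.455,.046),.18); print(th,[(np.round(onz(c,p[0],.008),4),np.round(p[1],1)) for p in P]); C.append(P)
print("grip",tri(obs))
for i in(0,1):print("piece",tri([(G[0],C[0][i][0]),(G[1],C[1][i][0])]))
K=[bluecorners(c,(.575,.278,.048)) for c in J]
for i in range(4): print("corner",tri([(J[0],K[0][0][i]),(J[1],K[1][0][i])]),np.round(K[0][1][i],4),np.round(K[1][1][i],4))
E
```

```text
6.4917
red ((315.0, 204.5), (49.0, 16.0), 90.0) [0.45849979 0.04591313 0.034     ]
162.0 [(array([0.5037, 0.0546, 0.008 ]), array([41., 20.])), (array([0.5412, 0.0615, 0.008 ]), array([38., 21.]))]
red ((352.9999694824219, 176.99998474121094), (15.999998092651367, 49.99999237060547), 0.0) [0.45759226 0.04651882 0.034     ]
167.0 [(array([0.5035, 0.0544, 0.008 ]), array([42., 21.])), (array([0.5411, 0.0613, 0.008 ]), array([21.5, 40.4]))]
grip (array([0.45718718, 0.0458928 , 0.0260781 ]), np.float64(0.00010301968693573804))
piece (array([0.50363447, 0.05448301, 0.00825851]), np.float64(0.0001639813795981182))
piece (array([0.54094996, 0.06139179, 0.00940462]), np.float64(0.00011376247031385867))
corner (array([0.55436489, 0.23832406, 0.05825671]), np.float64(0.00011184355800793593)) [0.5548 0.238  0.048 ] [0.5551 0.236  0.048 ]
corner (array([0.55288157, 0.32047439, 0.05474849]), np.float64(0.00012373302937029724)) [0.5531 0.322  0.048 ] [0.5534 0.3207 0.048 ]
corner (array([0.59860709, 0.23933602, 0.04616256]), np.float64(7.430253974621952e-07)) [0.5983 0.2394 0.048 ] [0.5983 0.2397 0.048 ]
corner (array([0.59770391, 0.32145815, 0.0424551 ]), np.float64(7.154526625015206e-06)) [0.5967 0.3202 0.048 ] [0.5967 0.3213 0.048 ]
```

View pics/gj.png

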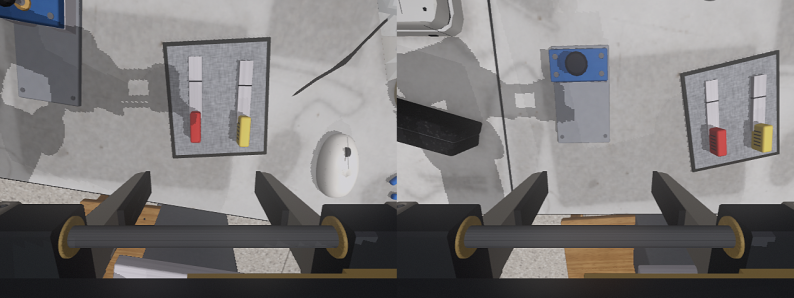

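The image shows red gauge and jig clearly separated, with no obstruction. The measurements hold up: blade top is at z≈0.008-0.009, gauge yaw is 0.182, and origin is (0.4562, 0.0458). The bridge's front middle is (0.554, 0.279) with yaw 0.02, and its size matches. Now I'll grasp.

```bash
python3 - <<'E'
from h import *
import pickle
bot.set_gripper(.4)
x,y,yaw=.4562,.0458,.182
bot.goto([x,y,.12],down(yaw)); bot.line_to([x,y,.012],max_speed=.12)
print(bot.current_contact_force(),bot.current_ee_pos())
bot.set_gripper(0,25); print(bot.current_opening()*92,bot.current_grip_force())
bot.line_to([x,y,.14],max_speed=.2)
bot.goto([.415,.275,.12],down(.02)); bot.line_to([.415,.2765,.024],max_speed=.15); bot.hold(.2)
c=bot.read_camera("wrist"); pickle.dump(c,open("ins.pkl","wb")); cv2.imwrite("pics/ins.png",c["pixels"])
print(bot.current_clock(),bot.current_ee_pos(),bot.current_contact_force())
E
```

```text
[0.92887111 0.71242844 0.79665272] [0.45699956 0.0457865  0.01272367]
15.464491526913033 25.000680685043335
12.725 [0.41570852 0.27676913 0.02490233] [-0.13483054  0.71116269 -0.43009868]
```

View pics/ins.png

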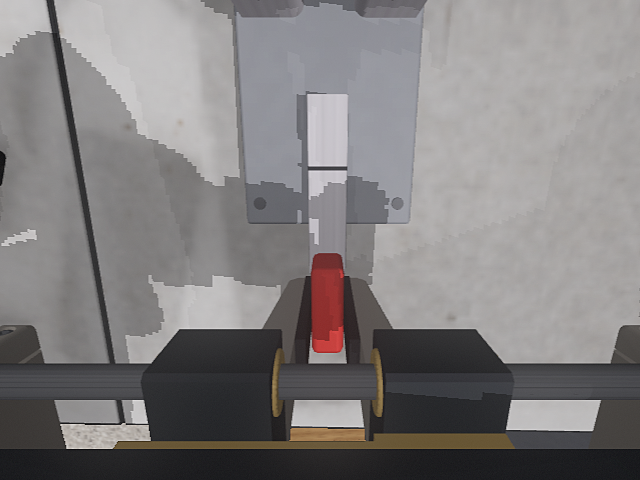

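The gauge is held straight: blade tip at (328,95), line at (327,168). The plate's near edge is at row 222, and the slot mouth is at the top between about columns 303 and 356. I'll magnify that part to measure it.

```bash
python3 - <<'E'
from h import *
import pickle
c=pickle.load(open("ins.pkl","rb"));im=c["pixels"]
g=cv2.cvtColor(im,cv2.COLOR_BGR2GRAY)
cv2.imwrite("pics/crop.png",cv2.resize(im[0:176,224:434],None,fx=3.4,fy=3.4,interpolation=cv2.INTER_NEAREST))
for p in((247,222.5),(409.5,222.5),(260,203),(397.5,203)): print("plate",np.round(onz(c,p,.010),4))
for r in(110,130,150):
    row=g[r,290:365].astype(int); k=np.where(row>175)[0]+290; print("blade",r,k.min(),k.max()+1,onz(c,(( k.min()+k.max())/2,r),.0202))
for r in (60,120,180):
    print("rowplate",r,[ (int(x),g[r,x]) for x in list(range(234,252,2))+list(range(404,424,2))])
col=g[150:190,327]; print(col.tolist()); print(g[0:30,270].tolist(),g[0:30,380].tolist()); print(g[4,295:365].tolist())
E
```

```text
plate [0.4527 0.3228 0.01  ]
plate [0.4545 0.232  0.01  ]
plate [0.4638 0.3152 0.01  ]
plate [0.4653 0.2395 0.01  ]
blade 110 308 347 [0.51125788 0.27921844 0.0202    ]
blade 130 308 347 [0.50206844 0.27903201 0.0202    ]
blade 150 308 347 [0.49259931 0.2788399  0.0202    ]
rowplate 60 [(234, np.uint8(117)), (236, np.uint8(117)), (238, np.uint8(124)), (240, np.uint8(148)), (242, np.uint8(147)), (244, np.uint8(149)), (246, np.uint8(147)), (248, np.uint8(147)), (250, np.uint8(147)), (404, np.uint8(152)), (406, np.uint8(153)), (408, np.uint8(153)), (410, np.uint8(153)), (412, np.uint8(152)), (414, np.uint8(152)), (416, np.uint8(153)), (418, np.uint8(148)), (420, np.uint8(155)), (422, np.uint8(176))]
rowplate 120 [(234, np.uint8(169)), (236, np.uint8(155)), (238, np.uint8(123)), (240, np.uint8(112)), (242, np.uint8(129)), (244, np.uint8(149)), (246, np.uint8(148)), (248, np.uint8(148)), (250, np.uint8(148)), (404, np.uint8(156)), (406, np.uint8(157)), (408, np.uint8(155)), (410, np.uint8(156)), (412, np.uint8(155)), (414, np.uint8(150)), (416, np.uint8(156)), (418, np.uint8(173)), (420, 
[... 579 characters left out ...]
98, 195, 195, 195, 195, 195, 195, 196, 196, 199, 176, 180, 181, 184, 138, 142, 144, 143]
[103, 103, 102, 103, 103, 102, 103, 103, 103, 101, 103, 102, 100, 101, 101, 101, 96, 126, 149, 145, 144, 144, 145, 145, 145, 145, 146, 145, 145, 146] [100, 99, 102, 101, 100, 100, 119, 116, 116, 116, 117, 116, 118, 118, 117, 116, 115, 124, 147, 144, 144, 143, 144, 144, 144, 144, 145, 145, 143, 144]
[119, 121, 123, 126, 128, 130, 131, 131, 115, 92, 95, 98, 97, 98, 100, 99, 98, 98, 98, 98, 98, 100, 97, 94, 123, 147, 145, 144, 143, 144, 144, 142, 145, 146, 148, 149, 148, 148, 150, 149, 151, 128, 91, 93, 92, 92, 93, 96, 98, 97, 99, 99, 101, 99, 97, 99, 97, 97, 100, 96, 93, 88, 86, 85, 85, 84, 84, 84, 86, 84]
```

View pics/crop.png

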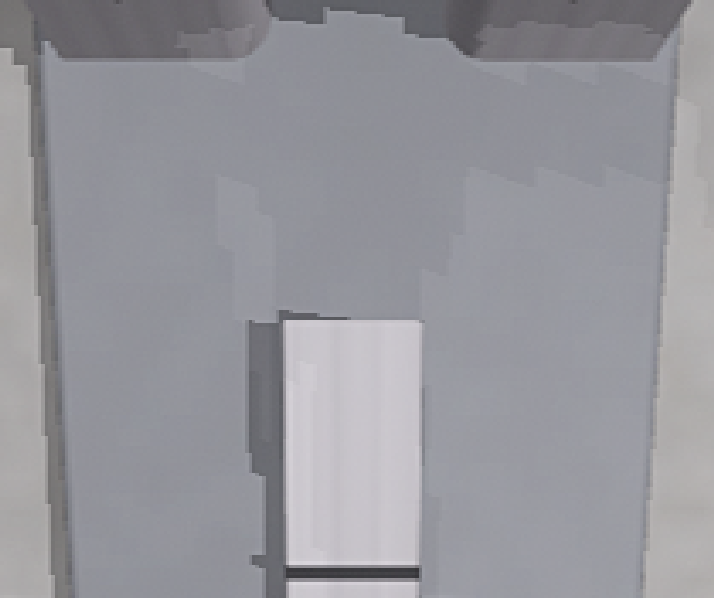

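The crop shows the front face's foot at image row 17 and the slot mouth between columns 303.4 and 356. The blade spans columns 308-346 and the line is at row 168. I'll compute the offsets from these.

```bash
python3 - <<'E'
from h import *
import pickle
c=pickle.load(open("ins.pkl","rb"))
zt=.0202
print("slot mid z.01/.03",onz(c,(329.7,17),.01),onz(c,(329.7,8),.02))
for r,a,b in((60,239,420.5),(120,242.5,416.5),(180,246.5,412.7)):
    A=onz(c,(a,r),.01);B=onz(c,(b,r),.01);print("plate mid",(A+B)/2,np.linalg.norm(A-B))
L=onz(c,(270,16.8),.01);Rr=onz(c,(380,16.8),.01);print("front",L,Rr, "yaw",np.arctan2(Rr[0]-L[0],L[1]-Rr[1]))
print("line",onz(c,(327,168),zt),"tip",onz(c,(327.5,94.3),zt))
p=bot.current_ee_pos(); e=np.array([np.cos(.02),np.sin(.02),0]); print("fk line",p+.068*e)
E
```

```text
slot mid z.01/.03 [0.55409972 0.2788033  0.01      ] [0.55429321 0.27887422 0.02      ]
plate mid [0.5355063  0.27837197 0.01      ] 0.08972235399391408
plate mid [0.50757106 0.27787371 0.01      ] 0.08985412964269407
plate mid [0.47702938 0.2771397  0.01      ] 0.08983588830162814
front [0.55361074 0.30743483 0.01      ] [0.55466617 0.25468988 0.01      ] yaw 0.020007463622084148
line [0.48382727 0.27866194 0.0202    ] tip [0.51828844 0.27912168 0.0202    ]
fk line [0.48369492 0.27812904 0.02490233]
```

```bash
python3 - <<'E'
from h import *
import pickle
bot.line_to([.415,.2753,.0205],max_speed=.05)
bot.line_to([.445,.2759,.0205],max_speed=.05); print(np.round(bot.current_contact_force(),1))
bot.line_to([.4853,.2767,.0205],max_speed=.04); f0=bot.current_contact_force(); print(np.round(f0,1))
for z in np.arange(.0200,.0164,-.0005):
    bot.line_to([.4853,.2767,z],max_speed=.02); bot.hold(.1); f=bot.current_contact_force()
    print(round(z,4),np.round(f-f0,1))
    if f[2]-f0[2]>3: break
c=bot.read_camera("wrist"); pickle.dump(c,open("in2.pkl","wb")); cv2.imwrite("pics/in2.png",c["pixels"][:300,140:540])
print(bot.current_clock(),bot.current_ee_pos())
for i in range(1): 
    g=cv2.cvtColor(c["pixels"],cv2.COLOR_BGR2GRAY); print(g[40:190,328].tolist()); print(proj(c,(.5541,.2788,.014)))
E
```

```text
[ 0.7 -0.2 -0.1]
[ 0.1  0.3 -0.4]
0.02 [ 0.6 -0.7 -0.2]
0.0195 [-0.7 -0.3  0.4]
0.019 [-0.7 -0.4  0.2]
0.0185 [-0.2 -0.3 -0.1]
0.018 [-2.6 -1.8  5.2]
16.6833 [0.48537588 0.27672531 0.01846659]
[206, 205, 205, 205, 209, 182, 144, 149, 160, 165, 173, 82, 108, 90, 60, 65, 66, 66, 67, 65, 66, 67, 67, 68, 70, 70, 73, 74, 69, 71, 71, 71, 70, 69, 69, 68, 68, 67, 66, 67, 65, 65, 66, 65, 65, 66, 64, 65, 65, 65, 64, 63, 62, 64, 63, 61, 62, 62, 61, 63, 60, 61, 62, 61, 62, 61, 62, 62, 61, 60, 57, 61, 61, 61, 61, 61, 58, 60, 58, 59, 60, 60, 61, 60, 59, 60, 59, 59, 60, 60, 58, 60, 60, 61, 60, 61, 58, 60, 61, 64, 60, 62, 62, 61, 63, 60, 58, 56, 54, 53, 52, 52, 53, 52, 51, 53, 48, 42, 85, 114, 110, 110, 109, 108, 112, 106, 102, 94, 83, 45, 153, 225, 213, 210, 210, 210, 210, 210, 211, 212, 213, 214, 216, 222, 148, 155, 155, 154, 157, 155]
[326.62990391 166.29762845]
```

View pics/in2.png

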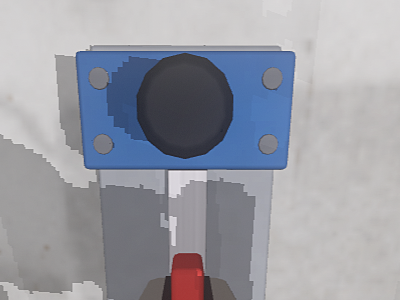

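The gauge is seated: contact came at z 0.018 as predicted, and the blade runs centred into the slot at crop (187,200), with the line right at the bridge's edge (row ≈168). I'll release, check, then press the knob.

```bash
python3 - <<'E'
from h import *
import pickle
bot.set_gripper(.4); bot.hold(.5)
c=bot.read_camera("wrist"); o=pickle.load(open("in2.pkl","rb"))
for k in(o,c): 
    r=cv2.minAreaRect(near(k,"red",(.485,.277,.04))); print(np.round(r[0],1),np.round(r[1],1))
bot.line_to([.4853,.2767,.15],max_speed=.2)
bot.set_gripper(0,20)
bot.goto([.5741,.2792,.11],down(.02)); bot.line_to([.5741,.2792,.088],max_speed=.1); bot.hold(.2)
f0=bot.current_contact_force(); n=0
for z in np.arange(.087,.0715,-.0005):
    bot.line_to([.5741,.2792,z],max_speed=.02); f=bot.current_contact_force()[2]-f0[2]
    print(round(z,4),round(f,1),round(bot.current_ee_pos()[2],4))
    if f>9: break
bot.hold(.5); print(bot.current_contact_force()-f0,bot.current_ee_pos(),bot.current_clock())
E
```

```text
[327. 303.] [98. 32.]
[327. 303.] [98. 32.]
0.087 -0.5 0.0871
0.0865 -0.2 0.0864
0.086 -0.1 0.0859
0.0855 -0.6 0.0854
0.085 -0.9 0.085
0.0845 0.4 0.0844
0.084 -0.7 0.084
0.0835 -0.1 0.0836
0.083 1.6 0.0832
0.0825 1.3 0.0826
0.082 0.8 0.082
0.0815 1.4 0.0814
0.081 0.4 0.081
0.0805 1.3 0.0805
0.08 1.5 0.08
0.0795 2.1 0.0795
0.079 1.5 0.079
0.0785 1.3 0.0785
0.078 1.7 0.078
0.0775 1.0 0.0775
0.077 1.5 0.0769
0.0765 2.4 0.0764
0.076 1.4 0.0759
0.0755 1.2 0.0754
0.075 1.2 0.0749
0.0745 1.8 0.0744
0.074 5.1 0.0744
0.0735 7.0 0.0743
0.073 10.4 0.0743
[-3.66257087 -1.92418525  9.63483746] [0.57421295 0.27923272 0.07436373] 27.9833
```

The foot met the blade at knob height 0.0743 (joint ≈0.0097). I'll re-grasp, draw the gauge straight out and lay it back in its original place.

```bash
python3 - <<'E'
from h import *
import pickle
bot.line_to([.5741,.2792,.13],max_speed=.15); bot.set_gripper(.4)
bot.goto([.4853,.2767,.15],down(.02)); bot.line_to([.4853,.2767,.0185],max_speed=.12); bot.hold(.2)
c=bot.read_camera("wrist"); r=cv2.minAreaRect(near(c,"red",(.485,.277,.04))); print(np.round(r[0],1),np.round(r[1],1))
bot.set_gripper(0,25); print(bot.current_opening()*92)
bot.line_to([.415,.2753,.0185],max_speed=.05); print(np.round(bot.current_contact_force(),1))
c=bot.read_camera("wrist"); cv2.imwrite("pics/out.png",c["pixels"])
bot.line_to([.415,.2753,.14],max_speed=.2)
x,y,yaw=.4562,.0458,.182
bot.goto([x,y,.12],down(yaw)); bot.line_to([x,y,.020],max_speed=.12); bot.hold(.2); f0=bot.current_contact_force()
for z in np.arange(.0145,.0105,-.0005):
    bot.line_to([x,y,z],max_speed=.02); bot.hold(.1); f=bot.current_contact_force()[2]-f0[2]
    if f>2.5: break
print(z,f); bot.set_gripper(.4); bot.hold(.2)
bot.line_to([x,y,.12],max_speed=.15); bot.goto([.43,.14,.25],down(.1)); bot.hold(.3)
c=bot.read_camera("wrist"); cv2.imwrite("pics/end.png",c["pixels"])
t=bot.read_camera("top");s=bot.read_camera("side")
P=[(327.5,0)]
for col,X in(("red",(.456,.046,.034)),("yellow",(.464,-.03,.034)),("orange",(.695,-.032,.014))):
    print(col,[np.round(cv2.minAreaRect(near(k,col,X))[0],1) for k in(t,s)])
print(bot.current_clock())
E
```

```text
[327.5 303. ] [98. 31.]
15.907211520775194
[-1.8 -0.3  1.7]
0.011999999999999999 5.5094701320962125
red [array([626.3, 185.5]), array([212.8, 294.9])]
yellow [array([407.7, 296.2]), array([214.3, 326.6])]Traceback (most recent call last):
  File "<stdin>", line 21, in <module>
  File "h.py", line 35, in near
    p=proj(c,X); return min(blobs(c["pixels"],col),key=lambda k:np.linalg.norm(np.array(cv2.minAreaRect(k)[0])-p))
                        ~~~^^^^^^^^^^^^^^^^^^^^^^^^^^^^^^^^^^^^^^^^^^^^^^^^^^^^^^^^^^^^^^^^^^^^^^^^^^^^^^^^^^^^^^^
ValueError: min() iterable argument is empty
```

View pics/end.png

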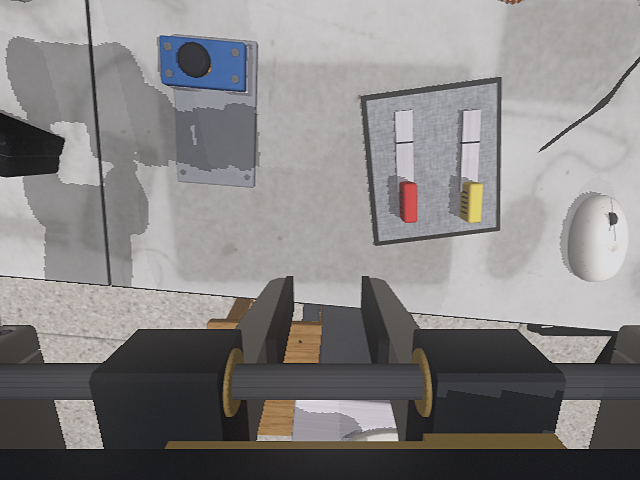

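The red gauge lies flat on the mat at (407,170), with yellow next to it at (471,165). The knob sits low over the bridge at (193,60). The script error only means the arm hides the gear from the top camera. I'll do one numeric check of the knob height, then hand in.

```bash
python3 - <<'E'
from h import *
s=bot.read_camera("side")["pixels"]; o=cv2.imread("pics/side0.png")
for im in(o,s):
    m=(cv2.cvtColor(im,cv2.COLOR_BGR2GRAY)[170:205,275:308]<60).astype(np.uint8); print(cv2.boundingRect(m))
print(proj(bot.read_camera("side"),(.574,.279,.083))-proj(bot.read_camera("side"),(.574,.279,.0743)),bot.current_clock())
if bot.current_clock()<60: print(bot.job_done())
E
```

```text
(9, 14, 19, 21)
(8, 19, 20, 16)
[-0.03520633 -4.75246471] 41.2
the job is handed in; nothing more can be done
None
```

The job is handed in at about 41 s: the stop is set to the red gauge's blade (joint ≈0.0097 by knob height), the gauge lies flat on the grey mat in its original place, the yellow gauge measured unmoved, and the gear, tin and glue stick were not re-measured at the end.

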